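Feed a charger from the spring-loaded battery magazine

ROBOT

A 6-joint arm with a two-finger parallel gripper is mounted at the origin on the work surface. World frame = base frame: x ahead of the robot, y to its left, z up, the work surface at z = 0. Lengths are in mm, angles in rad, forces in N, time in s.
With the tool pointing down it reaches from about 375 to 900 mm from the base axis. Payload 3.1 kg.
Tool frame: the origin (TCP) lies at the very end of the fingers, on their centre line; the grasp point (between the pads) lies 19 mm behind it (ctrl.hold_point_z is the z of the grasp point in the tool frame, in mm); z points along the fingers, y is the direction in which the jaws open and shut (so a half turn about z gives the same grasp; the last joint's range is limited). The gripper opens to 87 mm and grips with 3 to 60 N. Pads are 19 mm wide; open, the fingers measure 117 mm over their backs; the gripper's body (75 mm by 190 mm) begins 51 mm behind the grasp point.
Start: joints at [-1.391, 0.527, 1.433, -0, 1.181, -0.178], TCP at [219.491, -585.167, 222.548] pointing down, gripper open.
Joint ranges: [-3.08, 3.08], [-0.75, 2.2], [0.22, 2.44], [-1.43, 4.57], [0, 2.65], [-2.85, 2.85]. Speed limits (rad/s): [2.79, 2.79, 3.14, 3.14, 3.14, 3.14].

INTERFACE

Orientations are given as a unit quaternion [x, y, z, w].
In Python, from plant import ctrl gives the robot as it stands.
- The arm moves only by the shell command python3 -m creep 'ROWS' [FORCE]. ROWS is JSON, a list that holds one entry, the list of rows, each a list of 7 numbers: the turn, a rotation vector about the tool's x, y, z in degrees, then the shift along the tool's x, y, z in m, then the opening, from 0 (shut) to 1 (fully open). A call has exactly 5 rows; each row shifts and turns the commanded pose from where the row before left it, along the tool's axes as they then stand; what a row does not reach is not made up. A row lasts 1/12 s, in which the tool goes at most 41.7 mm and 7.16 degrees, less where a joint would pass 70% of its speed; a pose out of reach is approached as far as the arm can. A call is refused whole if a number of a shift passes 0.0417 or a number of a turn 7.16, either way. A call with a gripper value outside its range is refused whole. The fingers move at their own pace and stop on an object; FORCE is the grip in N (left out, the last holds). Time passes only in rows, so rows that do not move let the fingers close, or fill a call up. It gives the time, the measured TCP pose, the force and the opening at its end, in the units of the state.
- ctrl.get_state(): the state, without advancing time (a new reading comes with each control period).
- ctrl.read_camera(name): name is "scene" or "top"; returns a dict with "pixels" (384x512x3 uint8, blue, green, red), "depth" (384x512 float32, mm along the optical axis (not along the pixel's ray), 0 where there is no reading), "camera_matrix" (3x3 intrinsics, pixels), "distortion" ([k1, k2, p1, p2, k3] as OpenCV has them; the pictures are not rectified), "extrinsics" (4x4, takes a point from world to camera coordinates). Camera axes: x right, y up, looking along -z (the intrinsics and any distortion apply to the point x, -y, -z); pixel columns grow to the right and rows downward; lengths in mm; the calibration is good to about 2 mm. A picture is of the moment at which its call begins.
- ctrl.job_done(): hands the job in, once; it reports no verdict.
Trained networks look in a picture, given as the dict that the camera call returned (one of the last four; its "shot" number tells which), for a name from the list of things; names that differ only in an ending like _2 or _b are one class to them, and where a whole thing is asked for, a point or a joint stands for the part that bears it (a point fixed in the world has none). Each returns a list of dicts, best first, with "conf" (0 to 1); they miss things now and then, are a little off and sometimes report something else, mostly with a low value. They report only what shows in the picture. A call takes as long as a camera call. They do not tell look-alikes from the thing itself.
- ctrl.boxes_of(picture, target): "position" ([column, row] in pixels, amid what is visible of it).
- ctrl.cut_out(picture, target): "mask" (384x512 bool, what is visible of it) and "position" ([column, row] in pixels, amid what is visible of it).
The state is a dict: "clock": time; "joint_pos": joint angles; "qd": joint speeds; "joint_torque": joint torques, N m; "position": TCP position; "tool_rot": TCP orientation; "contact_force": force on the tool from outside, world axes, zero at the start; "wrist_torque": the same for the moment, N m; "opening": opening from 0.0 (shut) to 1.0 (fully open).
Only numpy, scipy, OpenCV 4.12 (cv2) and the standard library are available. Lean on these libraries where they do the work, as an engineer would, in place of code of your own. Each camera call takes 0.05 s, during which the arm holds its last target. There are 200 camera calls.

TASK

Take the top battery pack off the spring-loaded magazine, leaving the next pack to rise into its place, and lay it flat in the bay of the empty charger, lengthways with the bay. Keep hold of it until it rests on the bay floor; do not drop it in. The next pack must stay in the magazine.

Things in the scene. Friction and masses are not known exactly. Their poses are not given: they have to be found in the camera images.
- pack_top: Uppermost of four identical radio battery packs: dark grey block, orange band near one end, brass contacts near the other, 100 (x) x 55 (y) x 18 (z) mm, 150 g. Origin: centre of underside, x lengthways, z up. The top 10 mm of its sides stands free of the guides: pinch it across the 55 mm, mid-length, fingertips about 10 mm below its top (over 15 mm would touch the next pack).
- pack_next: The identical pack just below it, same origin and axes. When the top pack is taken away this one rises by 18 mm (one thickness) to the level the top one had.
- magazine: Fixed spring magazine: grey base 150 x 100 x 12 mm; aluminium guides at ends and corners of the stack (118 x 71 mm outside, 104 mm high, 3 mm play), the middle 82 mm of the long sides open. Soft spring under a yellow platform (80 N/m): the stack's top stays 114 mm up, give or take 4, and sinks if pressed. Origin: centre of base underside, stack centred on it, x along the packs.
- charger: The empty one of two fixed white chargers (the other holds a pack): base 150 (x) x 100 (y) x 14 (z) mm, blue-floored bay 112 x 67 mm on top, centred, long along x. Bay floor 14 mm above the origin (centre of underside); lips 6 mm high at ends and corners, the middle 82 mm of both long sides open for fingers. A pack lies in it either way round, 6 mm of play on each side.
There are look-alikes about, which are no part of the job. Several things look just like the magazine: the one meant starts farthest to the robot's left. Leave any brown or red look-alike of the pack_top alone.

How it is judged (in metres and radians):
On the way, in this order (a step that is already met when the one before it is completed fails the run):
1. the top pack is lifted clear of the magazine and the next one has risen into its place (z of pack_top in the frame of magazine above 0.118 m and z of pack_next in the frame of magazine between 0.088 and 0.104 m), for 0.1 s.
2. the pack is set down in the empty charger's bay while still held (horizontal distance between pack_top and charger below 0.015 m and z of pack_top in the frame of charger below 0.021 m and contact force between the fingers and pack_top above 0.5 N), for 0.05 s.
At the end, for the whole second after the job is handed in: The pack that was on top lies at rest, flat on the floor of the empty charger's bay (within 12 mm of its centre, 10 degrees of its length, 4 mm of its floor); the next pack is at rest and level in the magazine, within 8 mm of the height the top one had and 12 mm of its centre (horizontal distance between pack_top and charger below 0.012 m and z of pack_top in the frame of charger between 0.01 and 0.018 m and angle between the x axis of pack_top and the x axis of charger, either way round below 0.175 rad and angle between pack_top's own z axis and vertical below 0.1 rad and linear speed of each of pack_top, pack_next below 0.02 m/s and horizontal distance between pack_next and magazine below 0.012 m and z of pack_next in the frame of magazine between 0.088 and 0.104 m and angle between pack_next's own z axis and vertical below 0.15 rad); the robot touches nothing.
It fails at once if the next pack is pulled out of the magazine (z of pack_next in the frame of magazine above 0.115 m or horizontal distance between pack_next and magazine above 0.02 m).
It also fails if it takes over 43 s, if anything falls off the work surface, if the arm or the gripper's body presses on something with over 40 N, if the wrist force passes 120 N, or if a joint passes its speed limit or range.

## Working session

There is one attempt and no reset: what is moved stays moved. The work goes in short steps, Python scripts to look and compute and a shell command to move; the robot and the scene stay as the last step left them, time stands still between calls to the robot, and variables do not carry over. Pictures are saved under pics/ and viewed, about 8 in all and at most 12, crops included, and the job is handed in when it is done.

```bash
ls; mkdir -p pics; cat > h.py <<'E'
import numpy as np, cv2, json
from plant import ctrl
def cam(n): return ctrl.read_camera(n)
def pts(p, mask=None):
    """world xyz for every pixel (or masked ones)"""
    K=np.array(p["camera_matrix"]);D=np.array(p["distortion"],float);E=np.array(p["extrinsics"])
    d=p["depth"]; m=(d>0) if mask is None else (mask&(d>0))
    v,u=np.nonzero(m); z=d[v,u].astype(float)
    n=cv2.undistortPoints(np.c_[u,v].astype(float)[:,None],K,D)[:,0]
    c=np.c_[n[:,0]*z,-n[:,1]*z,-z,np.ones(len(z))]
    return (np.linalg.inv(E)@c.T).T[:,:3],u,v
def grid(p):
    w,u,v=pts(p); g=np.full(p["depth"].shape+(3,),np.nan); g[v,u]=w; return g
E
python3 - <<'E'
from h import *
for n in("scene","top"):
    p=cam(n); cv2.imwrite(f"pics/{n}0.png",p["pixels"]); g=grid(p)
    E=np.array(p["extrinsics"]);print(n,np.linalg.inv(E)[:3,3].round())
    for t in("pack_top","magazine","charger"):
        for r in ctrl.cut_out(p,t):
            w=g[r["mask"]]; w=w[~np.isnan(w[:,0])]
            if len(w): print(t,round(r["conf"],2),np.round(r["position"]),"n",len(w),"med",np.median(w,0).round(),"z98",np.percentile(w[:,2],98).round())
print(ctrl.get_state())
E
```

```text
pics
scene [800. 314. 902.]
pack_top 0.98 [200. 236.] n 1463 med [578. -16. 112.] z98 115.0
pack_top 0.89 [394. 254.] n 1289 med [315. 272.  18.] z98 21.0
pack_top 0.6 [324. 213.] n 1164 med [331. 107.  17.] z98 21.0
magazine 0.94 [195. 118.] n 2631 med [ 328. -294.   39.] z98 104.0
magazine 0.89 [245. 170.] n 3094 med [371. -87.  40.] z98 104.0
magazine 0.59 [203. 266.] n 2113 med [606.   4.  13.] z98 105.0
charger 0.63 [131. 187.] n 2495 med [ 570. -270.   14.] z98 22.0
top [357. -34. 969.]
pack_top 0.83 [210. 239.] n 1076 med [326. 101.  18.] z98 22.0
pack_top 0.83 [142. 246.] n 1079 med [309. 266.  18.] z98 21.0
pack_top 0.63 [265. 121.] n 1277 med [572. -22. 113.] z98 116.0
pack_top 0.2 [274. 145.] n 1636 med [542. -29.  14.] z98 108.0
magazine 0.93 [265. 147.] n 1574 med [538. -24.  14.] z98 107.0
magazine 0.83 [302. 226.] n 2962 med [ 363. -101.   40.] z98 106.0
magazine 0.58 [396. 239.] n 2955 med [ 324. -303.   41.] z98 106.0
charger 0.86 [374. 136.] n 2898 med [ 563. -276.   15.] z98 23.0
{'clock': 0.4, 'joint_pos': array([-1.39049401e+00,  5.27666257e-01,  1.43288515e+00,  1.37712954e-05,
        1.18138842e+00, -1.78533533e-01]), 'qd': array([-0.00031059, -0.00202001, -0.00167993,  0.00166272, -0.0009461 ,
       -0.00143877]), 'joint_torque': array([-4.87194084e-04, -4.39503300e+01, -1.76656365e+01,  6.32474246e-02,
        5.30201022e-02, -7.48663024e-05]), 'position': array([ 219.47845984, -585.0581165 ,  222.38709463]), 'tool_rot': array([ 9.83948186e-01,  1.78454298e-01,  6.21617191e-06, -1.73591786e-04]), 'contact_force': array([-0.55090023, -1.01737818,  0.78478971]), 'wrist_torque': array([ 0.03542791,  0.03420613, -0.02262471]), 'opening': 1.0022827706872033}
```

```bash
python3 -c "
import cv2;a=cv2.imread('pics/top0.png');cv2.imwrite('pics/v1.png',cv2.resize(a,(800,600)))"
```

```text
(no output)
```

View pics/v1.png

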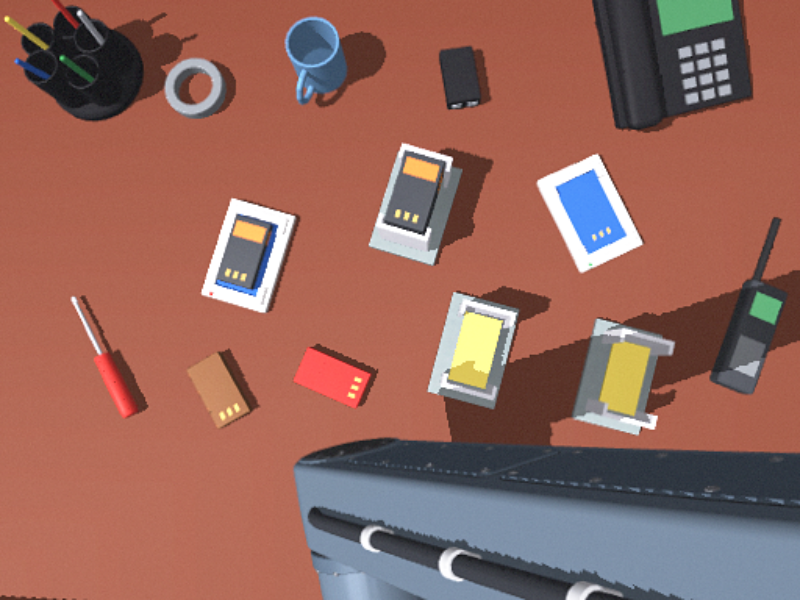

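View pics/scene0.png

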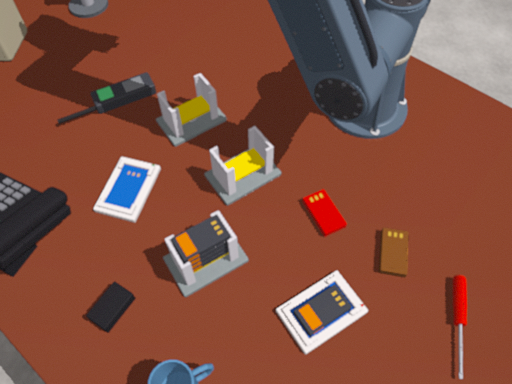

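The top view shows three magazines:
- The full one at (415,205), y≈-22. It is farthest left and the only one with packs, so I choose it.
- Two empty ones at (475,350) and (620,375).

Things that could be taken for the pack are the one in the other charger (245,255), the brown block (220,390), the red block (335,377) and the black box (460,78). The empty charger is at (590,210).

```bash
cat > meas.py <<'E'
from h import *
def rect(xy):
    (c,s,a)=cv2.minAreaRect(xy.astype(np.float32)); b=cv2.boxPoints((c,s,a)); e=[b[1]-b[0],b[2]-b[1]]
    l=max(e,key=np.linalg.norm); return np.round(c,1),np.round(s,1),round(np.degrees(np.arctan2(l[1],l[0]))%180,1)
def near(g,x,y,r,lo,hi): return (np.hypot(g[...,0]-x,g[...,1]-y)<r)&(g[...,2]>lo)&(g[...,2]<hi)
E
python3 - <<'E'
from meas import *
for n in("top","scene"):
    p=cam(n); g=grid(p); h=cv2.cvtColor(p["pixels"],cv2.COLOR_BGR2HSV).astype(int)
    m=near(g,572,-22,75,108.5,125); print(n,"pack",rect(g[m][:,:2]),np.median(g[m],0).round(1))
    m=near(g,572,-22,110,7,16); print(" magbase",rect(g[m][:,:2]),np.median(g[m],0).round(1))
    m=near(g,565,-275,110,8,26); print(" charger",rect(g[m][:,:2]),np.median(g[m],0).round(1))
    m&=(h[...,0]>100)&(h[...,0]<125)&(h[...,1]>120)&near(g,565,-275,75,5,30); print(" bay",rect(g[m][:,:2]),np.median(g[m],0).round(1))
    if n=="top":
        a=cv2.resize(p["pixels"][80:190,220:420],(800,440),interpolation=cv2.INTER_CUBIC);cv2.imwrite("pics/v3.png",a)
E
```

```text
top pack (array([571.8, -20.6]), array([ 55.3, 107.4]), np.float32(162.9)) [573.3 -21.6 112.4]
 magbase (array([573.9, -22.4]), array([102.8, 150.4]), np.float32(162.7)) [551.7 -42.4  12.5]
 charger (array([ 564.2, -277.6]), array([149.9, 101.7]), np.float32(23.6)) [ 563.1 -277.1   15.2]
 bay (array([ 565.3, -277.9]), array([110.9,  66.4]), np.float32(24.2)) [ 565.1 -277.8   15. ]
scene pack (array([574.8, -20. ]), array([56.6, 99.3]), np.float32(161.8)) [577.2 -19.1 111.8]
 magbase (array([574.4, -19.7]), array([100.7, 150.5]), np.float32(162.6)) [600.9   7.5  11.9]
 charger (array([ 564.1, -275.1]), array([150. , 102.4]), np.float32(24.7)) [ 568.6 -271.9   13.8]
 bay (array([ 562.3, -277.2]), array([106.2,  65.5]), np.float32(24.4)) [ 565.5 -276.1   13.5]
```

View pics/v3.png

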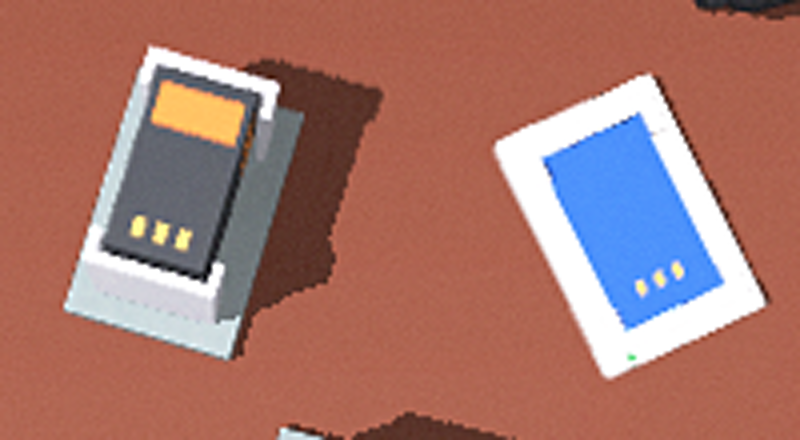

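Both views agree. The pack is centred at about (573.5,-21) with its top at z≈112.3 and its length at -17.3°. The charger is at about (564.3,-276.5), 24.2°. The crop confirms the choice: a dark pack with an orange band in the magazine at (180,180), and the empty blue bay at (635,220).

Turning first.

```bash
cat > rel.py <<'E'
import sys
from h import *
from scipy.spatial.transform import Rotation as R
s=ctrl.get_state();x,y,z,a=map(float,sys.argv[1:5]); r=R.from_quat(s["tool_rot"])
d=r.inv().apply(np.array([x,y,z])-s["position"]); X=r.as_matrix()[:,0]
now=np.degrees(np.arctan2(X[1],X[0]))
print("t",s["clock"],"pos",s["position"].round(1),"ang",now.round(2),"turn z",round(now-a,2),"shift tool mm",d.round(1),"norm",np.linalg.norm(d).round(1),"tilt",r.apply([0,0,1]).round(4),"F",s["contact_force"].round(1),"op",round(s["opening"],3))
E
python3 -m creep '[[[0,0,7,0,0,0,1],[0,0,7,0,0,0,1],[0,0,7,0,0,0,1],[0,0,7,0,0,0,1],[0,0,7,0,0,0,1]]]' 20
python3 -m creep '[[[0,0,3,0,0,0,1],[0,0,0,0,0,0,1],[0,0,0,0,0,0,1],[0,0,0,0,0,0,1],[0,0,0,0,0,0,1]]]'
python3 rel.py 573.5 -21 170 -17.3
```

```text
clock: 0.92
position: [219.5, -585.2, 222.6]
tool_rot: [0.992, -0.129, 0.0, 0.0]
contact_force: [0.1, -0.1, -0.1]
opening: 1.002
clock: 1.33
position: [219.5, -585.2, 222.6]
tool_rot: [0.989, -0.151, 0.0, 0.0]
contact_force: [0.4, 0.0, 0.7]
opening: 1.0
t 1.3333 pos [ 219.5 -585.2  222.6] ang -17.39 turn z -0.09 shift tool mm [ 169.2 -644.2   52.6] norm 668.1 tilt [ 0. -0. -1.] F [0.4 0.  0.7] op 1.0
```

```bash

python3 -m creep '[[[0,0,0,0.01,-0.038,0.002,1],[0,0,0,0.01,-0.038,0.002,1],[0,0,0,0.01,-0.038,0.002,1],[0,0,0,0.01,-0.038,0.002,1],[0,0,0,0.01,-0.038,0.002,1]]]' >/dev/null
python3 -m creep '[[[0,0,0,0.01,-0.038,0.002,1],[0,0,0,0.01,-0.038,0.002,1],[0,0,0,0.01,-0.038,0.002,1],[0,0,0,0.01,-0.038,0.002,1],[0,0,0,0.01,-0.038,0.002,1]]]' >/dev/null
python3 -m creep '[[[0,0,0,0.01,-0.038,0.002,1],[0,0,0,0.01,-0.038,0.002,1],[0,0,0,0.01,-0.038,0.002,1],[0,0,0,0.01,-0.038,0.002,1],[0,0,0,0.01,-0.038,0.002,1]]]' >/dev/null
python3 -m creep '[[[0,0,0,0.01,-0.03,0.002,1],[0,0,0,0.009,-0.03,0.002,1],[0,0,0,0,-0.01,0,1],[0,0,0,0,0,0,1],[0,0,0,0,0,0,1]]]'
python3 rel.py 573.5 -21 170 -17.3
```

```text
clock: 3.0
position: [572.0, -25.2, 188.4]
tool_rot: [0.989, -0.151, -0.0, 0.0]
contact_force: [-0.2, -0.2, -1.2]
opening: 0.999
t 3.0 pos [572.  -25.2 188.4] ang -17.34 turn z -0.04 shift tool mm [ 0.2 -4.5 18.4] norm 18.9 tilt [-1.e-03 -5.e-04 -1.e+00] F [-0.2 -0.2 -1.2] op 0.999
```

```bash

python3 -m creep '[[[0,0,0,0,-0.0045,0.02,1],[0,0,0,0,0,0.02,1],[0,0,0,0,0,0.02,1],[0,0,0,0,0,0,1],[0,0,0,0,0,0,1]]]' >/dev/null
python3 rel.py 573.5 -21 102 -17.3
python3 - <<'E'
from h import *
p=cam("scene");cv2.imwrite("pics/v4.png",cv2.resize(p["pixels"][160:310,110:310],(800,600),interpolation=cv2.INTER_CUBIC))
E
```

```text
t 3.4167 pos [572.5 -22.4 128. ] ang -17.55 turn z -0.25 shift tool mm [ 0.6 -1.6 26. ] norm 26.0 tilt [-3.e-03  3.e-04 -1.e+00] F [ 0.4 -1.2 -0. ] op 0.999
```

View pics/v4.png

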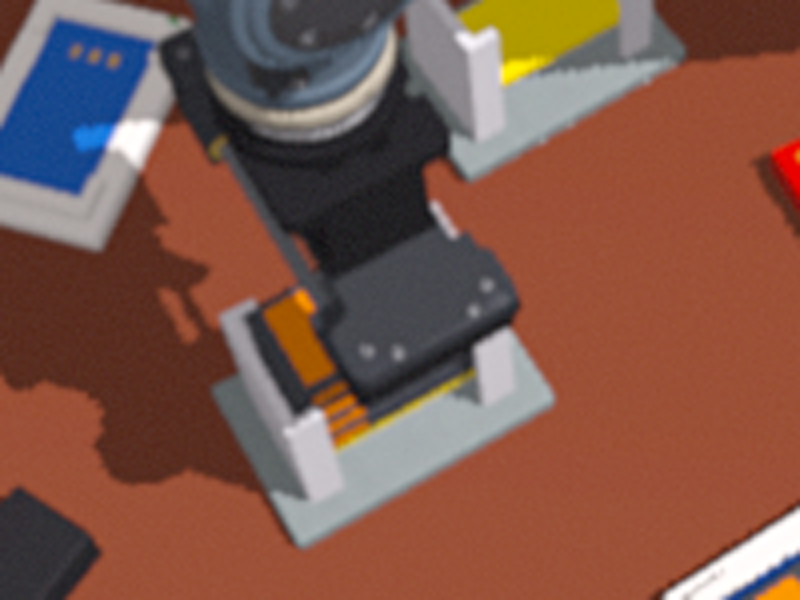

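The fingers straddle the full magazine's top pack mid-length, with the near finger at (425,320). Lowering to 10 mm below the top and closing.

```bash

python3 -m creep '[[[0,0,0,0.0005,-0.001,0.012,1],[0,0,0,0,0,0.008,1],[0,0,0,0,0,0.006,1],[0,0,0,0,0,0,1],[0,0,0,0,0,0,1]]]' >/dev/null
python3 rel.py 573.5 -21 102 -17.3
python3 -m creep '[[[0,0,0,0,0,0,0],[0,0,0,0,0,0,0],[0,0,0,0,0,0,0],[0,0,0,0,0,0,0],[0,0,0,0,0,0,0]]]' 20
python3 -m creep '[[[0,0,0,0,0,0,0],[0,0,0,0,0,0,0],[0,0,0,0,0,0,0],[0,0,0,0,0,0,0],[0,0,0,0,0,0,0]]]' 20
python3 rel.py 573.5 -21 102 -17.3
```

```text
t 3.8833 pos [574.3 -20.  102.1] ang -17.43 turn z -0.13 shift tool mm [-0.5  1.2  0.1] norm 1.3 tilt [-1.1e-03  2.0e-04 -1.0e+00] F [ 0.4 -0.3 -0.3] op 0.998
clock: 4.3
position: [574.8, -20.1, 102.8]
tool_rot: [0.988, -0.152, 0.0, 0.0]
contact_force: [0.7, 0.1, 0.3]
opening: 0.708
clock: 4.72
position: [574.7, -20.1, 102.6]
tool_rot: [0.988, -0.152, 0.0, -0.0]
contact_force: [0.4, 0.6, 0.3]
opening: 0.629
t 4.7167 pos [574.7 -20.1 102.6] ang -17.44 turn z -0.14 shift tool mm [-0.9  1.2  0.6] norm 1.6 tilt [ 2.e-04  0.e+00 -1.e+00] F [0.4 0.6 0.3] op 0.629
```

```bash

python3 -m creep '[[[0,0,0,0,0,-0.003,0],[0,0,0,0,0,-0.004,0],[0,0,0,0,0,-0.005,0],[0,0,0,0,0,-0.006,0],[0,0,0,0,0,-0.008,0]]]' 20
python3 -m creep '[[[0,0,0,0,0,-0.01,0],[0,0,0,0,0,-0.012,0],[0,0,0,0,0,-0.012,0],[0,0,0,0,0,-0.01,0],[0,0,0,0,0,0,0]]]' 20
python3 rel.py 564.3 -276.5 100 24.2
python3 - <<'E'
from h import *
p=cam("scene");cv2.imwrite("pics/v5.png",cv2.resize(p["pixels"][140:290,110:310],(800,600),interpolation=cv2.INTER_CUBIC))
E
```

```text
clock: 5.13
position: [574.1, -20.1, 128.8]
tool_rot: [0.988, -0.152, -0.001, -0.0]
contact_force: [-0.1, 0.6, -1.5]
opening: 0.631
clock: 5.55
position: [576.4, -20.5, 175.4]
tool_rot: [0.988, -0.152, 0.003, 0.0]
contact_force: [1.6, -0.1, -1.1]
opening: 0.631
t 5.55 pos [576.4 -20.5 175.4] ang -17.44 turn z -41.64 shift tool mm [ 64.8 247.9  75.7] norm 267.2 tilt [ 0.0053 -0.0012 -1.    ] F [ 1.6 -0.1 -1.1] op 0.631
```

View pics/v5.png

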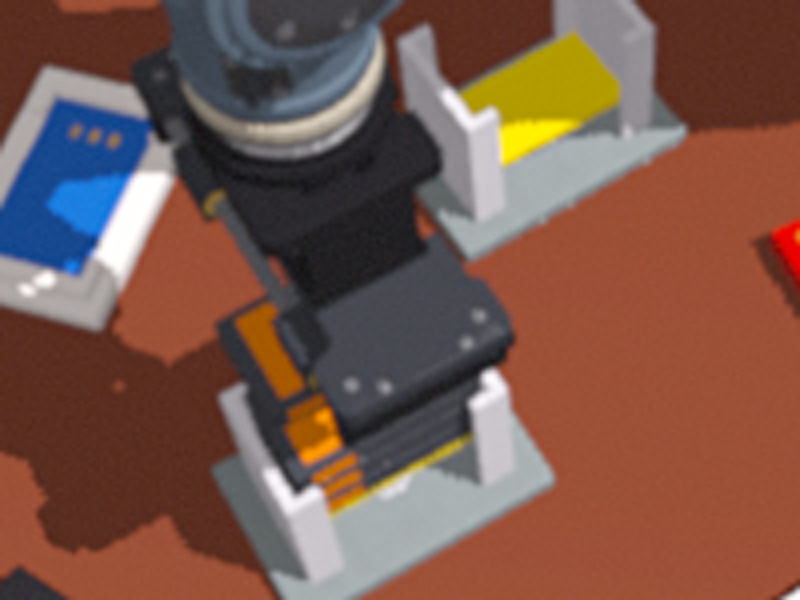

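The pack is lifted, with its orange end at (265,345), and the next pack has risen, its band at (315,430). Moving to the charger and turning.

```bash

python3 -m creep '[[[0,0,0,0.005,0.019,0,0],[0,0,0,0.008,0.03,0,0],[0,0,0,0.009,0.0345,0,0],[0,0,0,0.009,0.0345,0,0],[0,0,0,0.009,0.0345,0,0]]]' >/dev/null
python3 -m creep '[[[0,0,0,0.009,0.0345,0,0],[0,0,0,0.008,0.03,0,0],[0,0,0,0.005,0.02,0,0],[0,0,0,0.003,0.011,0,0],[0,0,-3,0,0,0,0]]]' >/dev/null
python3 -m creep '[[[0,0,-6,0,0,0,0],[0,0,-7,0,0,0.01,0],[0,0,-7,0,0,0.02,0],[0,0,-7,0,0,0.02,0],[0,0,-7,0,0,0.02,0]]]' >/dev/null
python3 -m creep '[[[0,0,-4.6,0,0,0.01,0],[0,0,0,0,0,0,0],[0,0,0,0,0,0,0],[0,0,0,0,0,0,0],[0,0,0,0,0,0,0]]]'
python3 rel.py 564.3 -276.5 26 24.2
python3 - <<'E'
from meas import *
for n in ("scene","top"):
    p=cam(n);g=grid(p)
    cv2.imwrite("pics/v6%s.png"%n,cv2.resize(p["pixels"][120:270,60:260] if n=="scene" else p["pixels"][70:220,280:480],(800,600),interpolation=cv2.INTER_CUBIC))
    h=cv2.cvtColor(p["pixels"],cv2.COLOR_BGR2HSV).astype(int)
    m=near(g,573,-21,75,105,125);print(n,"next",m.sum(),rect(g[m][:,:2]),np.median(g[m],0).round(1))
E
```

```text
clock: 7.27
position: [563.2, -276.5, 93.7]
tool_rot: [0.978, 0.209, 0.001, 0.001]
contact_force: [0.5, 0.4, -1.8]
opening: 0.624
t 7.2667 pos [ 563.2 -276.5   93.7] ang 24.11 turn z -0.09 shift tool mm [ 1.   0.4 67.7] norm 67.7 tilt [ 0.0018 -0.0012 -1.    ] F [ 0.5  0.4 -1.8] op 0.624
scene next 1496 (array([574.9, -20.1]), array([ 70.7, 116.3]), np.float32(162.4)) [578.1 -18.  113.5]
top next 0 (array([0., 0.]), array([0., 0.]), np.float32(0.0)) [nan nan nan]
  return _methods._mean(a, axis=axis, dtype=dtype,
  ret = um.true_divide(
```

View pics/v6scene.png

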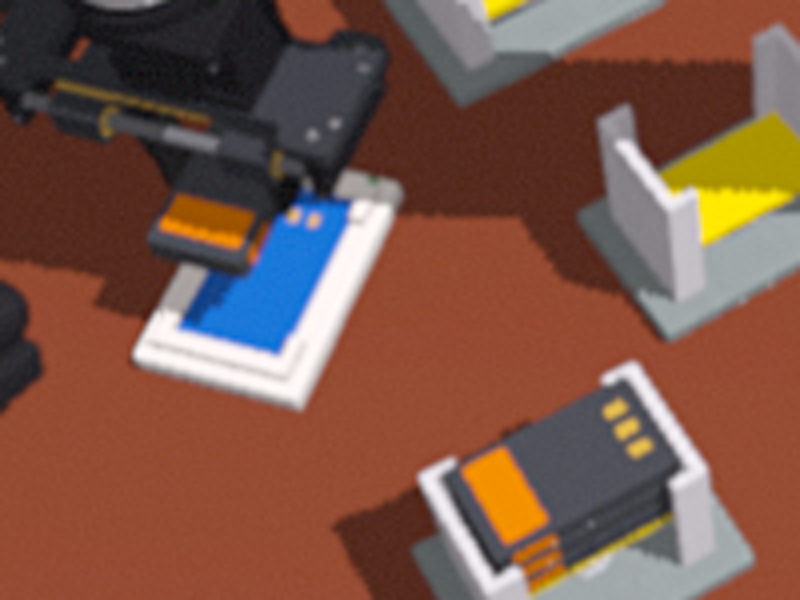

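The pack is over the bay, its band at (210,220), and level. The next pack sits flush in the magazine at (560,470), top z≈113.5. I'll check how the held pack sits in the grip, then descend.

```bash

python3 - <<'E'
from meas import *
from scipy.spatial.transform import Rotation as R
s=ctrl.get_state();r=R.from_quat(s["tool_rot"]);p=cam("scene");g=grid(p)
t=r.inv().apply(g.reshape(-1,3)-s["position"]).reshape(g.shape)
m=near(g,564,-276,75,85,113)&(t[...,0]>25)
q=t[m];print(m.sum(),"tool-frame min/max",np.percentile(q,1,0).round(1),np.percentile(q,99,0).round(1))
u=q[q[:,2]<np.median(q[:,2])+3];print("top z",np.median(q[:,2]).round(1),"x max",u[:,0].max().round(1),"y",u[:,1].min().round(1),u[:,1].max().round(1), "pixels x",np.c_[np.nonzero(m)].mean(0))
for a in(28,34,40,46):
    k=q[abs(q[:,0]-a)<3]
    if len(k):print(a,len(k),np.median(k[:,2]).round(1))
E
python3 -m creep '[[[0,0,0,0.0005,0,0.014,0],[0,0,0,0,0,0.014,0],[0,0,0,0,0,0.012,0],[0,0,0,0,0,0.008,0],[0,0,0,0,0,0,0]]]'
python3 -m creep '[[[0,0,0,0,0,0.005,0],[0,0,0,0,0,0.004,0],[0,0,0,0,0,0.003,0],[0,0,0,0,0,0,0],[0,0,0,0,0,0,0]]]'
python3 rel.py 564.3 -276.5 26 24.2
```

```text
389 tool-frame min/max [ 25.5 -30.  -11.3] [51.3 26.2  7.5]
top z -7.4 x max 51.2 y -29.8 27.1 pixels x [180.05655527 111.21079692]
28 72 -7.8
34 74 -8.0
40 73 -8.4
46 82 -7.7
clock: 7.83
position: [561.7, -275.3, 42.7]
tool_rot: [0.978, 0.209, -0.001, -0.001]
contact_force: [0.2, -0.3, -1.6]
opening: 0.626
clock: 8.25
position: [562.9, -276.1, 32.6]
tool_rot: [0.978, 0.209, 0.0, 0.0]
contact_force: [0.5, -0.0, -2.6]
opening: 0.63
t 8.25 pos [ 562.9 -276.1   32.6] ang 24.16 turn z -0.04 shift tool mm [1.1 1.  6.6] norm 6.8 tilt [ 1.e-04 -1.e-04 -1.e+00] F [ 0.5 -0.  -2.6] op 0.63
```

```bash

python3 -m creep '[[[0,0,0,0.001,0.001,0.003,0],[0,0,0,0,0,0.002,0],[0,0,0,0,0,0.002,0],[0,0,0,0,0,0,0],[0,0,0,0,0,0,0]]]'
python3 -m creep '[[[0,0,0,0,0,0.001,0],[0,0,0,0,0,0.001,0],[0,0,0,0,0,0,0],[0,0,0,0,0,0,0],[0,0,0,0,0,0,0]]]'
python3 rel.py 564.3 -276.5 22 24.2
```

```text
clock: 8.67
position: [564.0, -276.4, 25.3]
tool_rot: [0.978, 0.209, -0.0, -0.0]
contact_force: [-0.1, -0.4, -2.1]
opening: 0.63
clock: 9.08
position: [564.2, -276.5, 23.6]
tool_rot: [0.978, 0.209, 0.0, 0.0]
contact_force: [0.0, -0.2, -1.9]
opening: 0.63
t 9.0833 pos [ 564.2 -276.5   23.6] ang 24.15 turn z -0.05 shift tool mm [0.1 0.  1.6] norm 1.6 tilt [ 0.  0. -1.] F [ 0.  -0.2 -1.9] op 0.63
```

Still carrying the full weight, so it hasn't touched. Going down in smaller steps.

```bash

python3 -m creep '[[[0,0,0,0,0,0.001,0],[0,0,0,0,0,0,0],[0,0,0,0,0,0,0],[0,0,0,0,0,0,0],[0,0,0,0,0,0,0]]]'
python3 -m creep '[[[0,0,0,0,0,0.001,0],[0,0,0,0,0,0,0],[0,0,0,0,0,0,0],[0,0,0,0,0,0,0],[0,0,0,0,0,0,0]]]'
```

```text
clock: 9.5
position: [564.3, -276.7, 22.8]
tool_rot: [0.978, 0.209, 0.0, 0.0]
contact_force: [0.4, -0.6, 1.3]
opening: 0.629
clock: 9.92
position: [564.3, -276.6, 22.7]
tool_rot: [0.978, 0.209, 0.0, 0.0]
contact_force: [-1.7, 1.0, 6.8]
opening: 0.627
```

The force went from -2 to +6.8 N, so the pack is on the floor and still held. Releasing and retreating straight up.

```bash

python3 -m creep '[[[0,0,0,0,0,0,0.7],[0,0,0,0,0,0,0.8],[0,0,0,0,0,0,1],[0,0,0,0,0,0,1],[0,0,0,0,0,0,1]]]'
python3 -m creep '[[[0,0,0,0,0,0,1],[0,0,0,0,0,-0.005,1],[0,0,0,0,0,-0.01,1],[0,0,0,0,0,-0.02,1],[0,0,0,0,0,-0.03,1]]]'
python3 -m creep '[[[0,0,0,0,0,-0.04,1],[0,0,0,0,0,-0.04,1],[0,0,0,0,0,-0.04,1],[0,0,0,0.04,0,0,1],[0,0,0,-0.04,0,0,1]]]' >/dev/null
python3 -m creep '[[[0,0,0,0,0.04,0,1],[0,0,0,0,0.04,0,1],[0,0,0,0,0.04,0,1],[0,0,0,0,0.04,0,1],[0,0,0,0,0.02,0,1]]]'
python3 -m creep '[[[0,0,0,0,0.03,0,1],[0,0,0,0,0.02,0,1],[0,0,0,0,0,0,1],[0,0,0,0,0,0,1],[0,0,0,0,0,0,1]]]'
python3 - <<'E'
from meas import *
for n in ("scene","top"):
    p=cam(n);g=grid(p)
    cv2.imwrite("pics/v7%s.png"%n,cv2.resize(p["pixels"][120:270,60:260] if n=="scene" else p["pixels"][70:220,280:480],(800,600),interpolation=cv2.INTER_CUBIC))
    m=near(g,564,-276.5,70,27,40);print(n,"pack",m.sum(),m.sum() and (rect(g[m][:,:2]),np.median(g[m],0).round(1)))
    m=near(g,573,-21,75,108.5,125);print(" next",m.sum(),m.sum() and (rect(g[m][:,:2]),np.median(g[m],0).round(1)))
E
```

```text
clock: 10.33
position: [564.1, -276.5, 21.3]
tool_rot: [0.978, 0.209, -0.0, -0.0]
contact_force: [-0.3, 0.0, -0.4]
opening: 0.915
clock: 10.75
position: [562.5, -275.5, 85.6]
tool_rot: [0.978, 0.209, -0.002, -0.002]
contact_force: [0.5, 0.0, 0.3]
opening: 1.0
clock: 11.58
position: [638.8, -445.5, 207.7]
tool_rot: [0.978, 0.208, 0.001, 0.002]
contact_force: [-0.5, -0.3, 0.4]
opening: 1.0
clock: 12.0
position: [657.8, -485.3, 206.8]
tool_rot: [0.978, 0.209, -0.0, -0.001]
contact_force: [-1.0, -0.2, -0.1]
opening: 1.003
scene pack 913 ((array([ 563.2, -274.7]), array([99.9, 57.5]), np.float32(24.6)), array([ 565.7, -272.9,   31.1]))
 next 1398 ((array([574.7, -19.9]), array([57.2, 99.6]), np.float32(162.0)), array([576.8, -18.7, 113.7]))
top pack 0 0
 next 1271 ((array([573.9, -21.3]), array([ 59.4, 100.9]), np.float32(165.4)), array([572.9, -21.7, 114.5]))
```

View pics/v7scene.png

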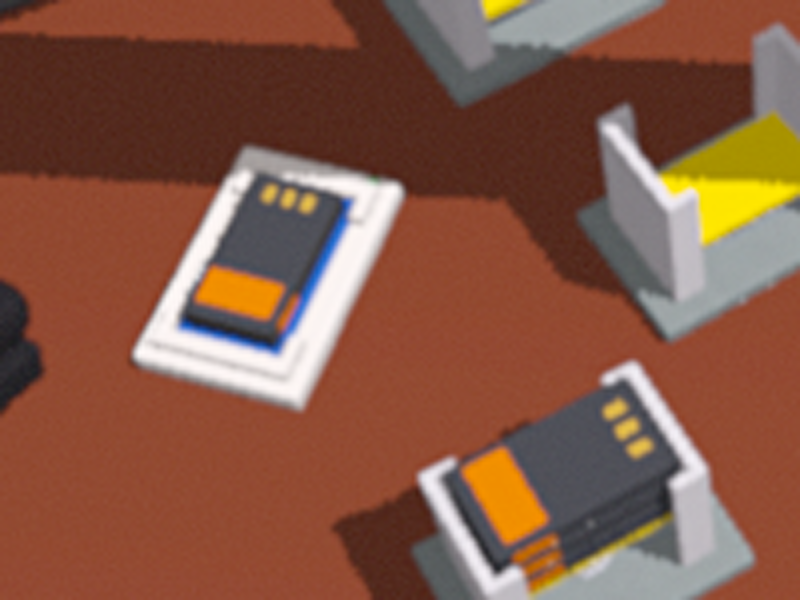

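The pack lies flat in the bay at (265,260), centred and aligned. Its top is at z≈31, so its underside is on the floor. The next pack is level in the magazine at (560,470), and the arm is clear.

```bash
python3 -c "
from plant import ctrl
print(ctrl.job_done())"
```

```text
the job is handed in; nothing more can be done
None
```

I took the top pack off the left-most magazine, the only one holding packs. I lowered it into the empty charger's bay and kept hold until the wrist force showed it resting on the floor (-2 N rising to +6.8 N). Then I opened the fingers, moved the arm clear and handed the job in at about 12 s of the 43 s allowed.

**Last checks (scene camera):**
- **Placed pack:** its centre was about 2 mm from the charger's centre and its length within about 0.5° of the bay's. Its top was at z≈31 mm, which puts the underside on the floor.
- **Next pack:** it is level in the magazine, with its top at z≈114 mm against about 112 mm for the first pack, and it is centred within about 2 mm.

**Not confirmed:** the top camera gave no reading of the placed pack, so only the scene camera backs that measurement; I did not look into why. The two cameras' angles for the next pack differ by about 3°.

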